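# Brace the square honey jar, unscrew its lid and hold it up

### The job

Get the honey ready for the cheese tasting: stand the closed square jar fully down in the square well of the wooden jar brace, lid still on, so that it cannot turn. Then unscrew its tight lid anticlockwise (seen from above), just until the thread lets go, and lift the lid off while the jar stays down in the brace. Finish while still holding the lid in the gripper, level and over the jar, its lower edge about 2 cm clear of the jar's mouth; do not let go, and leave everything else on the counter where it is.

Things in the scene. Friction and masses are not known exactly. Their poses are not given: they have to be found in the camera images.
- jar: square amber glass jar, loose, 0.3 to 0.5 kg. Origin: centre of its underside; z up, x and y across its flat sides. Body 60 x 60 mm, straight sides from 0 to 64 mm up, then a round neck to the mouth 94 mm up; 96 mm tall with its lid. It may be carried by its sides or its lid. It starts standing on the counter, yawed up to 45 degrees, left or right of the brace
- jar_mid (a point): the centre of the jar's square body, 32 mm above its underside
- jar_mouth (a point): the centre of the jar's mouth, 94 mm above its underside, jar axes
- lid_mid (a point): centre (half-way up) of the jar's round steel lid, 58 mm diameter, 18 mm tall, flat top, 0.05 kg, z up. On the closed jar its lower edge is 78 mm and its top 96 mm above the jar's underside, which leaves 14 mm free between the lid's lower edge and the jar's square shoulder, for fingertips
- lid: the same lid, origin at its lower edge. Inner lugs hook under thread ridges on the neck, tight (up to 0.5 N m). It lets go after 0.8 to 1.05 rad anticlockwise from its start (up to 0.13 more if the jar shifts in the well); a stop ends the turn at about 1.35 rad or later. Before that it cannot be pulled off. It rises 1 mm at most while turning, then lifts off straight up
- lid_rim (a point): centre of the lid's lower edge, 9 mm below lid_mid; on the closed jar it lies 16 mm below the mouth
- well (a point): centre of the floor of the square well in the wooden jar brace, z up, x and y along the well's sides. The well is 64 x 64 mm and 28 mm deep with a 4 mm chamfer; its floor is 12 mm above the counter. The jar goes in any of four ways round; seated, its underside is on this floor and 36 mm of its straight sides stand out above the brace
- brace: the jar brace: hardwood block 120 x 120 mm, 40 mm high, fixed to the counter, yawed up to 25 degrees, axes as the well; origin: centre of its underside, 12 mm below the well's floor
- round_jar: bystander: round jar, 68 mm diameter, 95 mm tall, similar lid; origin at its underside
- knife: bystander: small spreader lying flat, 170 mm long, wooden handle, under 30 mm high; between the jar and the brace
- bowl: bystander: white bowl, 110 mm diameter, 42 mm high; origin at its underside
- wheel: bystander: small wheel of cheese, 116 mm diameter, 52 mm high; origin at its underside
- plate: bystander: white plate, 160 mm diameter, 16 mm high; origin at its underside
- basket_cheese: bystander: white cone-shaped basket cheese, 94 mm diameter at the top, 68 mm high; origin at its underside
- oil: bystander: oil bottle, 60 mm diameter, 210 mm tall; origin at its underside
There are look-alikes about, which are no part of the job. What is shaped like the lid but orange or pink is not meant.

How it is judged:
On the way, in this order (a step that is already met when the one before it is completed fails the run):
1. the closed jar stands fully down in the well of the brace, lid on (horizontal distance between jar and well below 0.005 m and z of jar in the frame of well below 0.003 m and angle between jar's own z axis and vertical below 0.07 rad and horizontal distance between lid_rim and jar_mouth below 0.006 m and z of lid_rim in the frame of jar_mouth between -0.018 and -0.011 m), for 0.2 s.
2. the lid has been turned out of its thread while it still sits on the braced jar (all of step 1 and angle between the x axis of lid_mid and the x axis of jar_mouth, either way round above 0.85 rad), for 0.05 s.
At the end, for the whole second after the job is handed in: the jar stands upright on the floor of the well (within 5 mm of its centre, 3 mm of its floor, 0.07 rad), at rest; the gripper holds the lid, which touches neither jar nor brace, tilted less than 0.2 rad, within 18 mm of the jar's axis, its lower edge 4 to 45 mm above the jar's mouth (horizontal distance between jar and well below 0.005 m and z of jar in the frame of well below 0.003 m and angle between jar's own z axis and vertical below 0.07 rad and linear speed of jar below 0.03 m/s and z of lid_rim in the frame of jar_mouth between 0.004 and 0.045 m and horizontal distance between lid_rim and jar_mouth below 0.018 m and angle between lid_rim's own z axis and vertical below 0.2 rad and contact force between the fingers and lid above 1 N and contact force between lid and jar below 0.05 N and contact force between lid and brace below 0.05 N); the arm keeps its last pose, push and grip.
It fails at once if the jar is tipped over (angle between jar's own z axis and vertical above 0.6 rad).
It fails at once if the jar is lifted more than 12 mm off the floor of the brace once the lid has been turned (angle between the x axis of lid_mid and the x axis of jar_mouth, either way round above 0.85 rad and z of jar in the frame of well above 0.012 m and horizontal distance between lid_rim and jar_mouth below 0.06 m).
It fails at once if another thing on the counter is moved more than 30 mm (distance of any of round_jar, knife, bowl, wheel, plate, basket_cheese, oil from where it was at the start of the episode above 0.03 m).
It also fails if it takes over 48 s, if anything falls off the work surface, if the arm or the gripper's body presses on something with over 40 N, if the wrist force passes 120 N, or if a joint passes its speed limit or range.

### The arm

A 7-joint arm with a two-finger parallel gripper is mounted at the origin on the work surface. World frame = base frame: x ahead of the robot, y to its left, z up, the work surface at z = 0. Lengths are in m, angles in rad, forces in N, time in s.
With the tool pointing down it reaches from about 0.35 to 0.9 m from the base axis. Payload 8.1 kg.
Tool frame: the origin (TCP) lies midway between the tips of the shut fingers; the grasp point (between the pads) lies 19 mm behind it (arm.hold_point_z is the distance from the TCP to the grasp point, in m); z points along the fingers, y is the direction in which the jaws open and shut (so a half turn about z gives the same grasp; the last joint's range is limited). The gripper opens to 92 mm and grips with 3 to 60 N. Pads are 19 mm wide; open, the fingers measure 130 mm over their backs; the gripper's body (75 mm by 190 mm) begins 47 mm behind the grasp point.
Start: joints at [-1.417, 0.434, 0.025, 1.573, -0.012, 1.134, -0.075], TCP at [0.159, 0.605, 0.227] pointing down, gripper open.
Joint ranges: [-2.62, 2.62], [-0.44, 2.09], [-1.27, 1.32], [0.08, 2.57], [-1.32, 4.46], [0.12, 2], [-2.74, 2.74]. Speed limits (rad/s): [2.22, 2.22, 3.01, 3.01, 3.14, 3.14, 3.14].

### API

Orientations are given as a rotation vector (axis times angle).
In Python, from cell import arm gives the robot as it stands.
- The arm moves only by the shell command python3 -m pendant 'ROWS' [FORCE]. ROWS is JSON, a list of rows, each a list of 3 entries, a list of its own where there are three numbers: the shift along the tool's x, y, z in m, then the turn, a rotation vector about the tool's x, y, z in degrees, then the finger opening in m, from 0 to 0.0918. A call has 1 to 10 rows; each row shifts and turns the commanded pose from where the row before left it, along the tool's axes as they then stand; what a row does not reach is not made up. A row lasts 1/8 s, in which the tool goes at most 62.5 mm and 10.7 degrees, less where a joint would pass 70% of its speed; a pose out of reach is approached as far as the arm can. A call with a gripper value outside its range is refused whole. The fingers move at their own pace and stop on an object; FORCE is the grip in N (left out, the last holds). Time passes only in rows, so rows that do not move let the fingers close. It gives the time, the measured TCP pose, the force and the opening at its end, in the units of the state.
- arm.observe(): the state, without advancing time (a new reading comes with each control period).
- arm.get_image(name): name is "scene" or "top"; returns (picture, depth): 480x640x3 uint8, red, green, blue; 480x640 float32, m along the optical axis (not along the pixel's ray), 0 where there is no reading.
- arm.camera_params(name): a dict with "fovy" (degrees; the focal length in pixels is half the picture's height over the tangent of half this angle, whatever the lens; pixels are square), "cx", "cy" (the principal point, pixels), "rvec" (rotation vector, rad) and "tvec" (3), from world to camera coordinates, as OpenCV has them. Camera axes: x right, y down, z forward; pixel columns grow to the right and rows downward; lengths in m; the calibration is good to about 2 mm. A picture is of the moment at which its call begins. camera_params takes no time and is no camera call.
- arm.sign_off(): hands the job in, once; it reports no verdict.
Trained networks look in the newest picture that a camera, given by its name, has taken for a name from the list of things; names that differ only in an ending like _2 or _b are one class to them, and where a whole thing is asked for, a point or a joint stands for the part that bears it (a point fixed in the world has none). Each returns a list of dicts, best first, with "conf" (0 to 1); they miss things now and then, are a little off and sometimes report something else, mostly with a low value. They report only what shows in the picture. A call takes as long as a camera call. They do not tell look-alikes from the thing itself.
- arm.look_for(camera, label): "rect" ([centre column, centre row, width, height] in pixels, round what is visible of it).
- arm.masks_of(camera, label): "pixels" (480x640 bool, what is visible of it) and "rect" ([centre column, centre row, width, height] in pixels, round what is visible of it).
The state is a dict: "clock": time; "joints": joint angles; "dq": joint speeds; "joint_efforts": joint torques, N m; "position": TCP position; "ee_rot": TCP orientation; "force": force on the tool from outside, world axes, zero at the start; "ft_torque": the same for the moment, N m; "width": opening from 0.0 (shut) to 1.0 (fully open).
Only numpy, scipy, OpenCV 4.12 (cv2) and the standard library are available. Lean on these libraries where they do the work, as an engineer would, in place of code of your own. Each camera call takes 0.05 s, during which the arm holds its last target.

## Working session

There is one attempt and no reset: what is moved stays moved. The work goes in short steps, Python scripts to look and compute and a shell command to move; the robot and the scene stay as the last step left them, time stands still between calls to the robot, and variables do not carry over. Pictures are saved under pics/ and viewed, and the job is handed in when it is done.

```bash
ls; mkdir -p pics; cat > h.py <<'E'
import numpy as np, cv2
from cell import arm
from scipy.spatial.transform import Rotation as R
def cam(n):
    p=arm.camera_params(n); f=240/np.tan(np.radians(p['fovy'])/2)
    return f,p['cx'],p['cy'],R.from_rotvec(p['rvec']).as_matrix(),np.array(p['tvec'])
def world(n,u,v,d):
    f,cx,cy,Rm,t=cam(n); u=np.asarray(u,float);v=np.asarray(v,float)
    c=np.stack([(u-cx)*d/f,(v-cy)*d/f,d],-1)
    return (c-t)@Rm
def proj(n,P):
    f,cx,cy,Rm,t=cam(n); c=np.atleast_2d(P)@Rm.T+t
    return np.stack([c[:,0]/c[:,2]*f+cx,c[:,1]/c[:,2]*f+cy],-1)
def save(n,name):
    im,d=arm.get_image(n); cv2.imwrite('pics/'+name+'.png',im[:,:,::-1]); np.savez('pics/'+name+'.npz',im=im,d=d); return im,d
E
python3 - <<'E'
from h import *
print(arm.observe())
for n in('scene','top'):
    save(n,n+'0'); print(n,arm.camera_params(n))
    for l in('jar','lid','brace','knife','round_jar','oil'):
        print(l,[(round(r['conf'],2),np.round(r['rect']).tolist()) for r in arm.look_for(n,l)])
E
```

```text
pics
{'clock': 0.0, 'joints': array([-1.41663669,  0.4352127 ,  0.02500468,  1.57409925, -0.01156772,
        1.13397177, -0.07511232]), 'dq': array([-2.61346399e-04,  6.54964017e-04,  6.03274213e-04,  1.32969504e-03,
       -9.55498002e-04, -3.47003803e-05, -1.01747048e-03]), 'joint_efforts': array([-3.23800969e-04, -6.67852306e+01,  9.84895751e-01, -3.14467514e+01,
       -6.04990683e-02,  4.25809657e-02,  1.52356397e-04]), 'position': array([0.15867316, 0.60400385, 0.22595089]), 'ee_rot': array([-4.02359547e-01, -3.11570374e+00,  2.42984848e-03]), 'force': array([-0.53798235, -0.04375234,  0.11283543]), 'ft_torque': array([0.00854784, 0.0162362 , 0.0251228 ]), 'width': 0.999487629820999}
scene {'fovy': 50.05725917189593, 'cx': 319.6070176674819, 'cy': 241.19831873842438, 'rvec': array([ 0.86016029,  2.65335661, -0.94575113]), 'tvec': array([ 0.46499968, -0.21193098,  1.42218384])}
jar [(0.61, [397.0, 306.0, 32.0, 35.0])]
lid [(0.86, [433.0, 280.0, 28.0, 25.0]), (0.83, [399.0, 288.0, 30.0, 28.0]), (0.59, [366.0, 275.0, 20.0, 21.0]), (0.56, [429.0, 349.0, 34.0, 27.0])]
brace [(0.73,
[... 197 characters left out ...]
(0.66, [278.0, 327.0, 35.0, 70.0]), (0.37, [324.0, 211.0, 64.0, 57.0])]
top {'fovy': 44.063930690940666, 'cx': 321.55174762728615, 'cy': 238.33319368779453, 'rvec': array([ 2.11732092, -2.14404484,  0.19243588]), 'tvec': array([0.03910434, 0.57196786, 1.71792446])}
jar [(0.6, [269.0, 267.0, 31.0, 23.0])]
lid [(0.78, [228.0, 258.0, 22.0, 22.0]), (0.72, [267.0, 268.0, 30.0, 18.0]), (0.64, [268.0, 260.0, 21.0, 21.0]), (0.62, [270.0, 298.0, 20.0, 20.0]), (0.57, [299.0, 265.0, 15.0, 20.0])]
brace [(0.92, [376.0, 273.0, 47.0, 48.0])]
knife [(0.96, [336.0, 265.0, 22.0, 53.0])]
round_jar [(0.84, [321.0, 188.0, 25.0, 31.0]), (0.34, [336.0, 266.0, 20.0, 57.0])]
oil [(0.59, [287.0, 171.0, 25.0, 32.0])]
```

View pics/scene0.png

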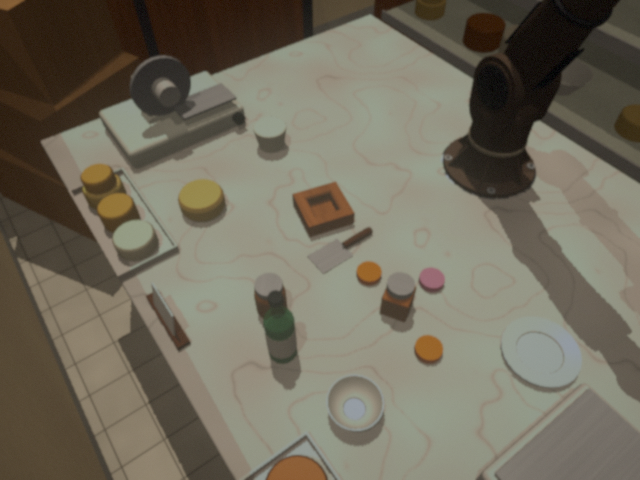

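View pics/top0.png

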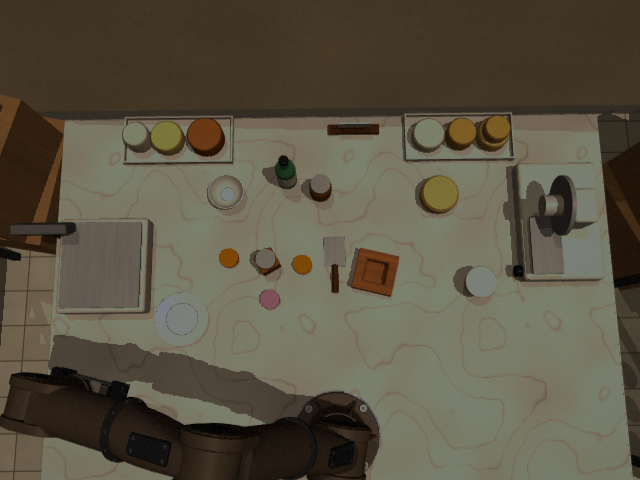

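```bash
python3 - <<'E'
import cv2,numpy as np
t=cv2.imread('pics/top0.png')[150:330,190:430]; cv2.imwrite('pics/topc.png',cv2.resize(t,(800,600),interpolation=cv2.INTER_CUBIC))
t=cv2.imread('pics/scene0.png')[180:372,240:496]; cv2.imwrite('pics/scenec.png',cv2.resize(t,(800,600),interpolation=cv2.INTER_CUBIC))
E
```

```text
(no output)
```

View pics/topc.png

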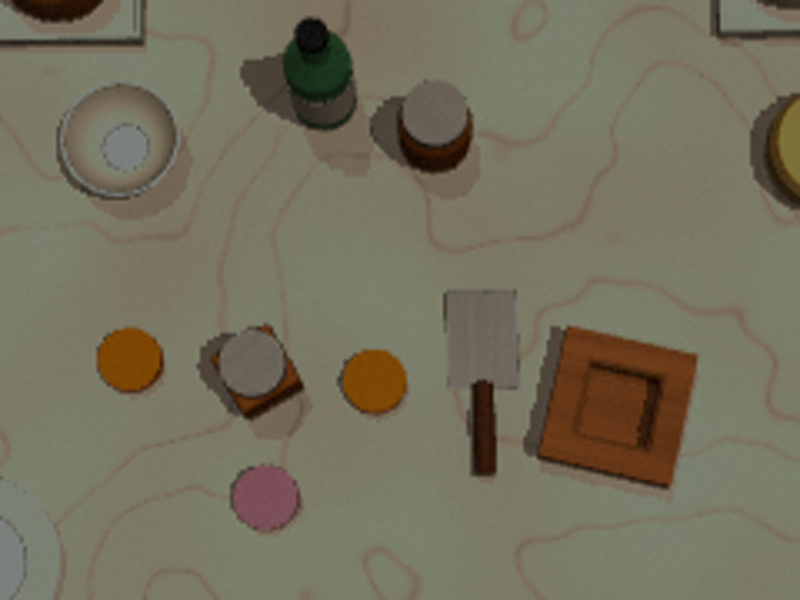

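View pics/scenec.png

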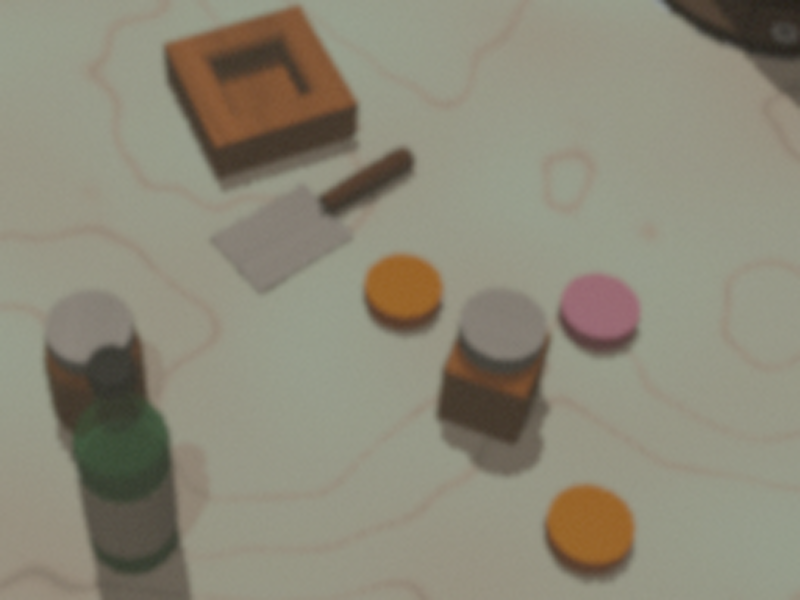

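```bash
python3 - <<'E'
from h import *
for n,boxes in(('scene',{'lid':(380,265,420,300),'jar':(375,265,425,325),'brace':(285,175,360,245),'knife':(300,222,380,275)}),('top',{'lid':(252,245,284,276),'jar':(245,240,292,282),'brace':(345,242,405,302),'knife':(320,230,350,298)})):
    z=np.load(f'pics/{n}0.npz'); d=z['d']
    for l,(a,b,c,e) in boxes.items():
        v,u=np.mgrid[b:e,a:c]; P=world(n,u,v,d[b:e,a:c]); ok=d[b:e,a:c]>0
        P=P[ok]
        print(n,l,'tablez',np.median(P[P[:,2]<.01,2]) if (P[:,2]<.01).any() else None)
        if l=='lid':
            q=P[(P[:,2]>.085)]; print(len(q),np.round(np.c_[q.min(0),q.max(0),np.median(q,0)],4).tolist(), cv2.minEnclosingCircle(q[:,:2].astype(np.float32)))
        if l=='brace':
            q=P[(P[:,2]>.03)&(P[:,2]<.05)]; print(len(q),np.median(q[:,2]),cv2.minAreaRect(q[:,:2].astype(np.float32)))
            q=P[(P[:,2]>.006)&(P[:,2]<.02)]; print('floor?',len(q),np.median(q[:,2]) if len(q) else 0)
        if l=='jar':
            q=P[(P[:,2]>.012)&(P[:,2]<.07)]; print(len(q),np.round(np.c_[q.min(0),q.max(0)],4).tolist(),cv2.minAreaRect(q[:,:2].astype(np.float32)))
            np.savetxt(f'pics/jar_{n}.txt',P)
        if l=='knife':
            q=P[(P[:,2]>.006)&(P[:,2]<.035)]; print(len(q),np.round(np.c_[q.min(0),q.max(0)],4).tolist())
E
```

```text
scene lid tablez -0.0017894638955914869
571 [[0.4799, 0.5392, 0.5118], [0.1704, 0.2291, 0.2013], [0.0851, 0.0992, 0.0944]] ((0.5096179246902466, 0.1985049545764923), 0.030672192573547363)
scene jar tablez -0.0016162298969855536
766 [[0.3957, 0.5492], [0.0904, 0.2392], [0.012, 0.0699]] ((0.4841028153896332, 0.1789294183254242), (0.13912266492843628, 0.1125057116150856), 47.67369079589844)
scene brace tablez -0.0015209796861899705
1370 0.03773676304848879 ((0.4756949841976166, -0.12264702469110489), (0.1254371702671051, 0.12157133966684341), 76.52957916259766)
floor? 692 0.01190329907082933
scene knife tablez -0.0010755997630634275
812 [[0.4165, 0.5745], [-0.1193, 0.1151], [0.006, 0.035]]
top lid tablez -0.0011795939115275995
315 [[0.4779, 0.5361, 0.5062], [0.167, 0.2229, 0.196], [0.0857, 0.1093, 0.095]] ((0.507305383682251, 0.19460859894752502), 0.029883109033107758)
top jar tablez -0.001050341305264778
146 [[0.4667, 0.5728], [0.1566, 0.2578], [0.0122, 0.0691]] ((0.5149346590042114, 0.21590405702590942), (0.09693976491689682, 0.10564316064119339), 14.870414733886719)
top brace tablez -0.00029361887333311236
1156 0.03932627380584402 ((0.4733249545097351, -0.12630872428417206), (0.11999057233333588, 0.12146162241697311), 76.24404907226562)
floor? 521 0.010347607781843805
top knife tablez 0.00014458073168458865
396 [[0.4032, 0.6063], [-0.0525, 0.0384], [0.006, 0.0283]]
```

The pictures show the target, a square amber jar with a steel lid, at top (267,260) and scene (398,290). These could be mistaken for it:

| Look-alike | Top pixel |
|---|---|
| Orange disc | (229,258) |
| Orange disc | (302,264) |
| Pink disc | (270,299) |
| Round jar | (320,188) |

The close crops confirm the choice: square body, grey lid. The brace is at top (376,273). Next I fit the yaws and positions by model silhouette.

```bash
cat > fit.py <<'E'
from h import *
from scipy.optimize import minimize
def circ(r,z,k=40):
    a=np.linspace(0,2*np.pi,k); return np.c_[r*np.cos(a),r*np.sin(a),0*a+z]
def sq(h,z): return np.array([[h,h,z],[h,-h,z],[-h,-h,z],[-h,h,z]])
def sil(n,x,y,yaw,parts,S=4):
    Rz=R.from_euler('z',yaw).as_matrix(); m=np.zeros((480*S//1,640*S),np.uint8)
    for p in parts:
        q=proj(n,p@Rz.T+[x,y,0]); h=cv2.convexHull(((q+.5)*S).astype(np.int32)); cv2.fillConvexPoly(m,h,1)
    return m
def fit(n,mask,parts,x0):
    S=4; M=cv2.resize(mask.astype(np.uint8),None,fx=S,fy=S,interpolation=cv2.INTER_NEAREST)
    def cost(p):
        m=sil(n,*p,parts); return 1-(m&M).sum()/(m|M).sum()
    best=None
    for yaw in np.radians(np.arange(0,90,10)):
        r=minimize(cost,[*x0,yaw],method='Nelder-Mead',options=dict(initial_simplex=[[*x0,yaw],[x0[0]+.006,x0[1],yaw],[x0[0],x0[1]+.006,yaw],[*x0,yaw+.15]],maxfev=90))
        if best is None or r.fun<best.fun: best=r
    return best
JAR=[np.r_[sq(.03,0),sq(.03,.064)],np.r_[circ(.029,.078),circ(.029,.096)],np.r_[circ(.025,.064),circ(.025,.08)]]
BR=[np.r_[sq(.06,0),sq(.06,.04)]]
E
python3 - <<'E'
from fit import *
for n,xj,xb in(('scene',(.5096,.1985),(.4757,-.1226)),('top',(.507,.1946),(.4733,-.1263))):
    arm.get_image(n)
    for l,pp,x0 in(('jar',JAR,xj),('brace',BR,xb)):
        ms=arm.masks_of(n,l); c=proj(n,[[*x0,.05]])[0]
        for m in ms:
            if np.hypot(m['rect'][0]-c[0],m['rect'][1]-c[1])>30: continue
            mk=m['pixels']
            print(n,l,round(m['conf'],2),np.round(m['rect']),mk.sum(),end=' ')
            if mk.sum()>500:
                r=fit(n,mk,pp,x0); print(np.round(r.x,4),np.degrees(r.x[2]).round(1),round(r.fun,3))
                np.save(f'pics/m_{n}_{l}.npy',mk)
                o=np.load(f'pics/{n}0.npz')['im'][:,:,::-1].copy(); o=cv2.resize(o,None,fx=4,fy=4)
                cs,_=cv2.findContours(sil(n,*r.x,pp),0,1); cv2.drawContours(o,cs,-1,(0,255,0),1)
                cs,_=cv2.findContours(cv2.resize(mk.astype(np.uint8),None,fx=4,fy=4,interpolation=0),0,1); cv2.drawContours(o,cs,-1,(255,0,0),1)
                u,v=(c*4).astype(int); cv2.imwrite(f'pics/fit_{n}_{l}.png',cv2.resize(o[v-160:v+160,u-160:u+160],(400,400)))
E
cd pics; python3 -c "
import cv2,numpy as np,os
g=[cv2.imread(f'fit_{n}_{l}.png') for n in('scene','top') for l in('jar','brace')]
g=[x if x is not None else np.zeros((400,400,3),np.uint8) for x in g]
cv2.imwrite('fits.png',cv2.resize(np.vstack([np.hstack(g[:2]),np.hstack(g[2:])]),(600,600)))"
```

```text
scene jar 0.87 [398. 304.  38.  33.] 684 [0.5106 0.2009 0.5454] 31.2 0.504
scene brace 0.73 [323. 209.  59.  55.] 2243 [ 0.4767 -0.1214 -0.263 ] -15.1 0.042
top jar 0.62 [272. 269.  23.  16.] 143 top brace 0.7 [374. 273.  51.  51.] 1693 [ 0.4735 -0.1264  1.325 ] 75.9 0.026[ WARN:0@0.035] global loadsave.cpp:275 findDecoder imread_('fit_top_jar.png'): can't open/read file: check file path/integrity
```

View pics/fits.png

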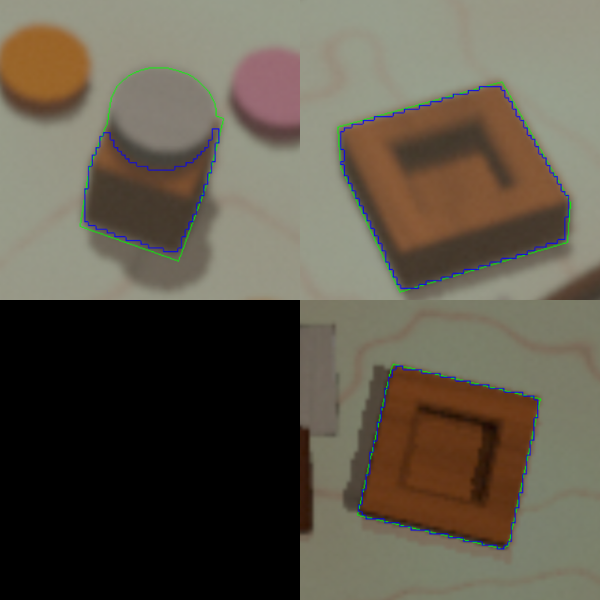

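The brace fits well, with yaw −14.5°. The jar mask leaves out the lid, so I refit with the lid mask added.

```bash
python3 - <<'E'
from fit import *
for n,xj in(('scene',(.5096,.1985)),('top',(.507,.1946))):
    arm.get_image(n); c=proj(n,[[*xj,.06]])[0]; mk=np.zeros((480,640),bool)
    for l in('jar','lid'):
        for m in arm.masks_of(n,l):
            if np.hypot(m['rect'][0]-c[0],m['rect'][1]-c[1])<18: mk|=m['pixels']; print(n,l,m['conf'],m['pixels'].sum())
    r=fit(n,mk,JAR,xj); print(n,np.round(r.x,4),np.degrees(r.x[2]).round(1),round(r.fun,3))
    o=np.load(f'pics/{n}0.npz')['im'][:,:,::-1].copy(); o=cv2.resize(o,None,fx=4,fy=4)
    cs,_=cv2.findContours(sil(n,*r.x,JAR),0,1); cv2.drawContours(o,cs,-1,(0,255,0),1)
    cs,_=cv2.findContours(cv2.resize(mk.astype(np.uint8),None,fx=4,fy=4,interpolation=0),0,1); cv2.drawContours(o,cs,-1,(255,0,0),1)
    u,v=(c*4).astype(int); cv2.imwrite(f'pics/fj_{n}.png',cv2.resize(o[v-120:v+120,u-120:u+120],(400,400)))
g=[cv2.imread(f'pics/fj_{n}.png') for n in('scene','top')]; cv2.imwrite('pics/fj.png',np.hstack(g))
print(arm.observe()['clock'])
E
```

```text
scene jar 0.9 621
scene lid 0.82 630
scene [0.5091 0.1999 2.1985] 126.0 0.076
top jar 0.48 79
top lid 0.89 315
top [0.5078 0.1968 2.0982] 120.2 0.203
1.3
```

View pics/fj.png

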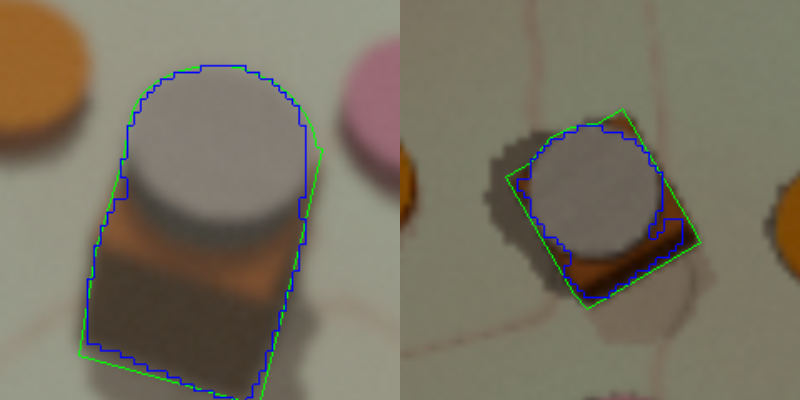

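```bash
python3 - <<'E'
from fit import *
for n,xj in(('scene',(.5096,.199)),('top',(.5075,.196))):
    im=np.load(f'pics/{n}0.npz')['im']; c=proj(n,[[*xj,.06]])[0]
    hsv=cv2.cvtColor(im,cv2.COLOR_RGB2HSV)
    yy,xx=np.mgrid[:480,:640]; near=np.hypot(xx-c[0],yy-c[1])<(26 if n=='scene' else 22)
    mk=near&((hsv[...,1]>120)|((hsv[...,1]>95)&(hsv[...,2]<75)))
    # remove the lid and fit only body region outside lid
    lid=circ(.029,.096); lm=np.zeros((480,640),np.uint8)
    cv2.fillConvexPoly(lm,cv2.convexHull(proj(n,np.r_[lid,circ(.029,.078)]+[*xj,0]).astype(np.int32)),1)
    full=mk|lm.astype(bool)
    full=cv2.morphologyEx(full.astype(np.uint8),cv2.MORPH_OPEN,np.ones((3,3)))
    k,lab,st,_=cv2.connectedComponentsWithStats(full); full=lab==lab[int(c[1]),int(c[0])]
    r=fit(n,full,JAR,xj); print(n,np.round(r.x,4),np.degrees(r.x[2]).round(1)%90,round(r.fun,3))
    o=cv2.resize(im[:,:,::-1],None,fx=4,fy=4)
    cs,_=cv2.findContours(sil(n,*r.x,JAR),0,1); cv2.drawContours(o,cs,-1,(0,255,0),1)
    cs,_=cv2.findContours(cv2.resize(full.astype(np.uint8),None,fx=4,fy=4,interpolation=0),0,1); cv2.drawContours(o,cs,-1,(255,0,0),1)
    u,v=(c*4).astype(int); cv2.imwrite(f'pics/fk_{n}.png',cv2.resize(o[v-120:v+120,u-120:u+120],(400,400)))
cv2.imwrite('pics/fk.png',np.hstack([cv2.imread(f'pics/fk_{n}.png') for n in('scene','top')]))
# gripper pose
o=arm.observe(); Rm=R.from_rotvec(o['ee_rot']).as_matrix(); print(Rm.round(3),o['position'],arm.hold_point_z)
E
```

```text
Traceback (most recent call last):
  File "fit.py", line 17, in fit
    r=minimize(cost,[*x0,yaw],method='Nelder-Mead',options=dict(initial_simplex=[[*x0,yaw],[x0[0]+.006,x0[1],yaw],[x0[0],x0[1]+.006,yaw],[*x0,yaw+.15]],maxfev=90))
  File "fit.py", line 14, in cost
    m=sil(n,*p,parts); return 1-(m&M).sum()/(m|M).sum()
  File "fit.py", line 9, in sil
    q=proj(n,p@Rz.T+[x,y,0]); h=cv2.convexHull(((q+.5)*S).astype(np.int32)); cv2.fillConvexPoly(m,h,1)
  File "h.py", line 12, in proj
    f,cx,cy,Rm,t=cam(n); c=np.atleast_2d(P)@Rm.T+t
                 ~~~^^^
  File "h.py", line 5, in cam
    p=arm.camera_params(n); f=240/np.tan(np.radians(p['fovy'])/2)
ValueError: time passes only in moves, steps and waits
```

```bash
python3 - <<'E'
s=open('h.py').read()
s=s.replace("def cam(n):\n    p=","_c={}\ndef cam(n):\n    if n not in _c: _c[n]=_cam(n)\n    return _c[n]\ndef _cam(n):\n    p=")
open('h.py','w').write(s)
E
cat > amber.py <<'E'
from fit import *
def amber(n,im,xj,z0=0.0,tag='fk'):
    pj=[p+[0,0,z0] for p in JAR]
    c=proj(n,[[*xj,.06+z0]])[0]
    hsv=cv2.cvtColor(im,cv2.COLOR_RGB2HSV)
    yy,xx=np.mgrid[:480,:640]; near=np.hypot(xx-c[0],yy-c[1])<(26 if n=='scene' else 22)
    mk=near&((hsv[...,1]>120)|((hsv[...,1]>95)&(hsv[...,2]<75)))
    lm=np.zeros((480,640),np.uint8)
    cv2.fillConvexPoly(lm,cv2.convexHull(proj(n,np.r_[circ(.029,.096),circ(.029,.078)]+[*xj,z0]).astype(np.int32)),1)
    full=mk|lm.astype(bool)
    full=cv2.morphologyEx(full.astype(np.uint8),cv2.MORPH_OPEN,np.ones((3,3)))
    k,lab,st,_=cv2.connectedComponentsWithStats(full); full=lab==lab[int(c[1]),int(c[0])]
    r=fit(n,full,pj,xj); print(n,np.round(r.x,4),np.degrees(r.x[2]).round(1)%90,round(r.fun,3))
    o=cv2.resize(im[:,:,::-1],None,fx=4,fy=4)
    cs,_=cv2.findContours(sil(n,*r.x,pj),0,1); cv2.drawContours(o,cs,-1,(0,255,0),1)
    cs,_=cv2.findContours(cv2.resize(full.astype(np.uint8),None,fx=4,fy=4,interpolation=0),0,1); cv2.drawContours(o,cs,-1,(255,0,0),1)
    u,v=(c*4).astype(int); return cv2.resize(o[v-120:v+120,u-120:u+120],(400,400))
E
python3 - <<'E'
from amber import *
cv2.imwrite('pics/fk.png',np.hstack([amber(n,np.load(f'pics/{n}0.npz')['im'],xj) for n,xj in(('scene',(.5096,.199)),('top',(.5075,.196)))]))
o=arm.observe(); Rm=R.from_rotvec(o['ee_rot']).as_matrix(); print(Rm.round(3),o['position'],arm.hold_point_z,o['clock'])
E
```

```text
scene [0.4828 0.1756 2.2621] 39.599999999999994 0.352
top [0.5093 0.1978 2.0906] 29.799999999999997 0.072
[[-0.967  0.254  0.   ]
 [ 0.254  0.967  0.   ]
 [-0.     0.    -1.   ]] [0.15876352 0.60452298 0.22672516] 0.0188 1.3
```

View pics/fk.png

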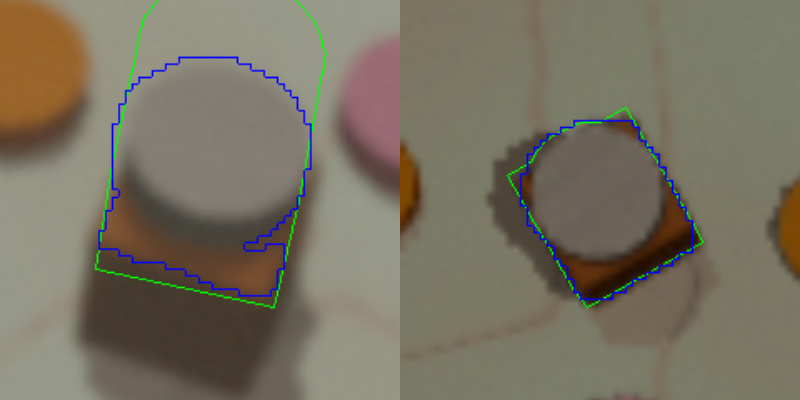

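The jar yaw is about 30° (mod 90), from a clean outline in the top view. Both cameras put the jar about (0.034, 0.321) from the brace. I'll carry it by the lid, so I move over it at the current height.

```bash
python3 -m pendant '[[[-0.04,-0.028,0],[0,0,0],0.0918],[[-0.04,-0.028,0],[0,0,0],0.0918],[[-0.04,-0.028,0],[0,0,0],0.0918],[[-0.04,-0.028,0],[0,0,0],0.0918],[[-0.04,-0.028,0],[0,0,0],0.0918],[[-0.04,-0.028,0],[0,0,0],0.0918],[[-0.04,-0.028,0],[0,0,0],0.0918],[[-0.04,-0.028,0],[0,0,0],0.0918],[[-0.04,-0.028,0],[0,0,0],0.0918],[[-0.04,-0.028,0],[0,0,0],0.0918]]' 3; python3 -c "
from cell import arm
print(arm.observe()['joints'].round(3))"
```

```text
clock: 2.55
position: [0.4754, 0.2309, 0.227]
ee_rot: [0.402, 3.115, 0.001]
force: [0.6, 0.5, 0.7]
width: 1.004
[-0.722  0.276  0.214  1.821 -0.067  1.051  0.831]
```

```bash
python3 -m pendant '[[[-0.0406,-0.0244,0],[0,0,0],0.0918],[[0,0,0],[0,0,9],0.0918],[[0,0,0],[0,0,9],0.0918],[[0,0,0],[0,0,9],0.0918],[[0,0,0],[0,0,9],0.0918],[[0,0,0],[0,0,9],0.0918],[[0,0,0],[0,0,9],0.0918],[[0,0,0],[0,0,0],0.0918]]'; cat > st.py <<'E'
from h import *
def st():
    o=arm.observe(); Rm=R.from_rotvec(o['ee_rot']).as_matrix()
    print('t',round(o['clock'],2),'pos',o['position'].round(4),'yawx',np.degrees(np.arctan2(Rm[1,0],Rm[0,0])).round(1),'tilt',np.degrees(np.arccos(-Rm[2,2])).round(2),'F',o['force'].round(1),'T',o['ft_torque'].round(2),'w',round(o['width']*91.8,1),'q',o['joints'].round(2))
    return o,Rm
def to(d,Rm=None):
    if Rm is None: Rm=R.from_rotvec(arm.observe()['ee_rot']).as_matrix()
    return (Rm.T@np.array(d)).round(4)
E
python3 - <<'E'
from st import *
o,Rm=st(); a,_=save('scene','s1'); b,d=save('top','t1')
c=proj('scene',[[.5085,.197,.12]])[0].astype(int); e=proj('top',[[.5085,.197,.12]])[0].astype(int)
f=lambda im,c:cv2.resize(im[max(c[1]-50,0):c[1]+50,c[0]-50:c[0]+50,::-1],(400,400),interpolation=cv2.INTER_CUBIC)
cv2.imwrite('pics/g1.png',np.hstack([f(a,c),f(b,e)]))
E
```

```text
clock: 3.55
position: [0.5075, 0.1983, 0.2268]
ee_rot: [1.771, 2.594, 0.0]
force: [0.2, 0.9, 0.6]
width: 0.994
t 3.55 pos [0.5075 0.1983 0.2268] yawx 111.3 tilt 0.01 F [0.2 0.9 0.6] T [-0.09  0.05 -0.02] w 91.3 q [-0.8   0.31  0.42  1.8  -0.15  1.06  0.05]
```

View pics/g1.png

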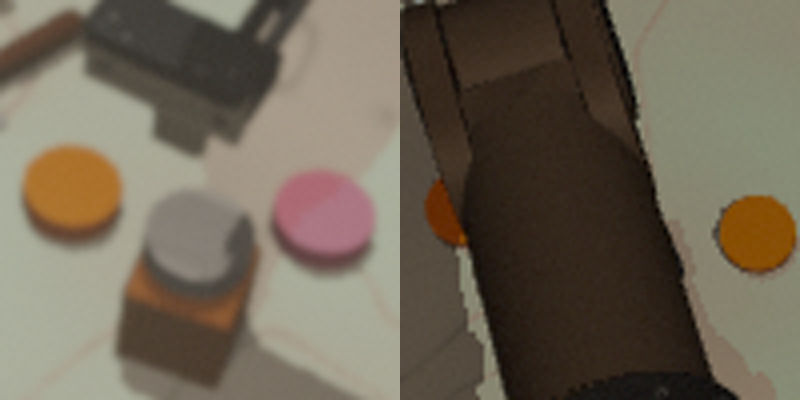

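The scene view shows the fingers over the jar, with the lid at crop (200,235). The lid has about 17 mm to each finger, so I descend.

```bash
python3 -m pendant '[[[-0.0016,0.0005,0.03],[0,0,0],0.0918],[[0,0,0.04],[0,0,0],0.0918],[[0,0,0.04],[0,0,0],0.0918],[[0,0,0.03],[0,0,0],0.0918],[[0,0,0.0175],[0,0,0],0.0918],[[0,0,0],[0,0,0],0.0918]]'
python3 - <<'E'
from st import *
o,Rm=st(); a,d=save('scene','s2')
c=proj('scene',[[.5085,.197,.09]])[0].astype(int)
cv2.imwrite('pics/g2.png',cv2.resize(a[c[1]-50:c[1]+50,c[0]-60:c[0]+60,::-1],(720,600),interpolation=cv2.INTER_CUBIC))
E
```

```text
clock: 4.4
position: [0.5078, 0.1964, 0.0682]
ee_rot: [-1.77, -2.594, 0.003]
force: [0.1, 0.3, -0.2]
width: 0.999
t 4.4 pos [0.5078 0.1964 0.0682] yawx 111.4 tilt 0.14 F [ 0.1  0.3 -0.2] T [-0.08  0.02 -0.02] w 91.7 q [-0.72  0.51  0.35  1.96 -0.26  0.72  0.16]
```

View pics/g2.png

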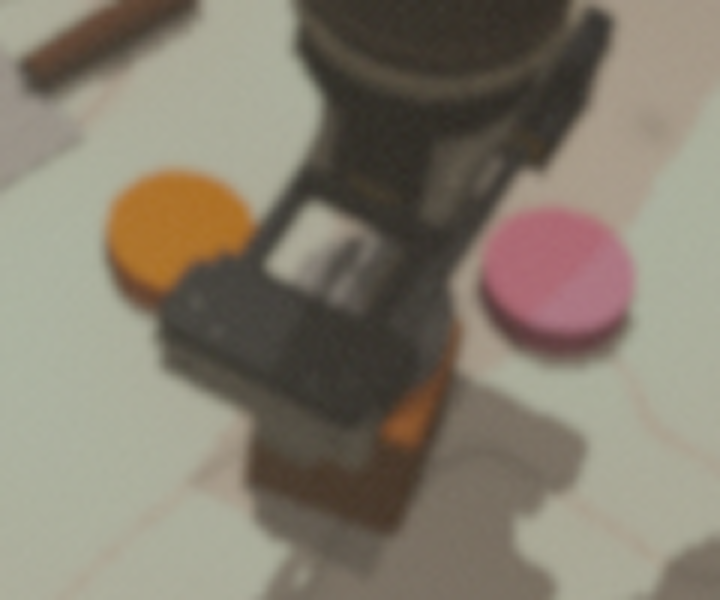

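The fingers straddle the lid, the near finger at crop (290,370), with the tip just above the shoulder. I close.

```bash
python3 -m pendant '[[[0,0,0],[0,0,0],0.07],[[0,0,0],[0,0,0],0.06],[[0,0,0],[0,0,0],0.04],[[0,0,0],[0,0,0],0.04],[[0,0,0],[0,0,0],0.04],[[0,0,0],[0,0,0],0.04]]' 15
python3 - <<'E'
from st import *
st()
E
```

```text
clock: 5.2
position: [0.5085, 0.1969, 0.0694]
ee_rot: [-1.773, -2.593, -0.0]
force: [-2.5, -1.4, 4.6]
width: 0.636
t 5.2 pos [0.5085 0.1969 0.0694] yawx 111.3 tilt 0.01 F [-2.5 -1.4  4.6] T [-0.16  0.49 -0.02] w 58.4 q [-0.72  0.51  0.35  1.96 -0.26  0.72  0.16]
```

The width is 58.4 mm, so this is the lid. I firm up the grip and lift.

```bash
python3 -m pendant '[[[0,0,0],[0,0,0],0.04],[[0,0,0],[0,0,0],0.04],[[0,0,-0.01],[0,0,0],0.04],[[0,0,-0.02],[0,0,0],0.04],[[0,0,-0.03],[0,0,0],0.04],[[0,0,-0.03],[0,0,0],0.04],[[0,0,0],[0,0,0],0.04],[[0,0,0],[0,0,0],0.04]]' 50
python3 - <<'E'
from st import *
o,Rm=st(); a,d=save('scene','s3')
p=o['position']; c=proj('scene',[p])[0].astype(int)
cv2.imwrite('pics/g3.png',cv2.resize(a[c[1]-50:c[1]+50,c[0]-60:c[0]+60,::-1],(720,600),interpolation=cv2.INTER_CUBIC))
t=np.array([.475,-.1243,0]); d=t-p; d[2]=0; print('d',d,'tool',to(d))
E
```

```text
clock: 6.2
position: [0.508, 0.1967, 0.1584]
ee_rot: [-1.772, -2.593, 0.001]
force: [-0.2, 0.3, -4.8]
width: 0.625
t 6.2 pos [0.508  0.1967 0.1584] yawx 111.3 tilt 0.06 F [-0.2  0.3 -4.8] T [-0.06 -0.01 -0.03] w 57.4 q [-0.77  0.39  0.41  1.88 -0.19  0.91  0.1 ]
d [-0.03296371 -0.32102109  0.        ] tool [-0.2871 -0.1473  0.0003]
```

View pics/g3.png

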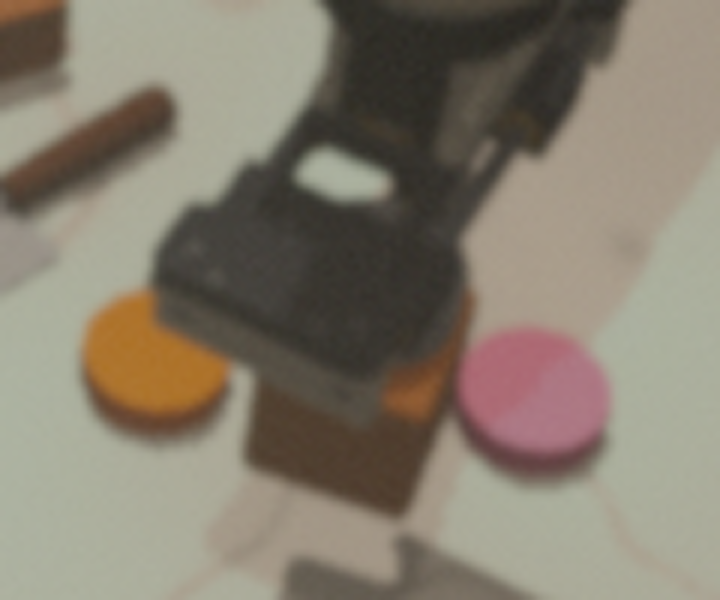

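The jar is lifted, with a measured weight of 4.8 N. It hangs straight and its underside is about 90 mm up. I carry it to above the brace.

```bash
python3 -m pendant '[[[-0.025,-0.0128,0],[0,0,0],0.04],[[-0.0325,-0.0167,0],[0,0,0],0.04],[[-0.0325,-0.0167,0],[0,0,0],0.04],[[-0.0325,-0.0167,0],[0,0,0],0.04],[[-0.0325,-0.0167,0],[0,0,0],0.04],[[-0.0325,-0.0167,0],[0,0,0],0.04],[[-0.0325,-0.0167,0],[0,0,0],0.04],[[-0.0325,-0.0167,0],[0,0,0],0.04],[[-0.0345,-0.0176,0],[0,0,0],0.04],[[0,0,0],[0,0,0],0.04]]' && python3 -m pendant '[[[0,0,0],[0,0,8],0.04],[[0,0,0],[0,0,9],0.04],[[0,0,0],[0,0,9],0.04],[[0,0,0],[0,0,9],0.04],[[0,0,0],[0,0,9.2],0.04],[[0,0,0],[0,0,0],0.04],[[0,0,0],[0,0,0],0.04]]'
python3 - <<'E'
from st import *
o,Rm=st(); a,d=save('scene','s4'); b,d=save('top','t4')
p=o['position']; c=proj('scene',[p-[0,0,.05]])[0].astype(int); e=proj('top',[p])[0].astype(int)
f=lambda im,c:cv2.resize(im[c[1]-50:c[1]+50,c[0]-50:c[0]+50,::-1],(400,400),interpolation=cv2.INTER_CUBIC)
cv2.imwrite('pics/g4.png',np.hstack([f(a,c),f(b,e)]))
E
```

```text
clock: 7.5
position: [0.4741, -0.1274, 0.1584]
ee_rot: [-1.78, -2.588, 0.003]
force: [0.7, 0.5, -5.0]
width: 0.623
clock: 8.38
position: [0.4753, -0.1235, 0.1588]
ee_rot: [-2.614, -1.741, 0.001]
force: [-0.1, -0.0, -3.0]
width: 0.625
t 8.38 pos [ 0.4753 -0.1235  0.1588] yawx 67.3 tilt 0.05 F [-0.1 -0.  -3. ] T [-0.1   0.08  0.03] w 57.4 q [-0.39  0.34  0.69  2.02 -0.28  0.88  0.06]
```

View pics/g4.png

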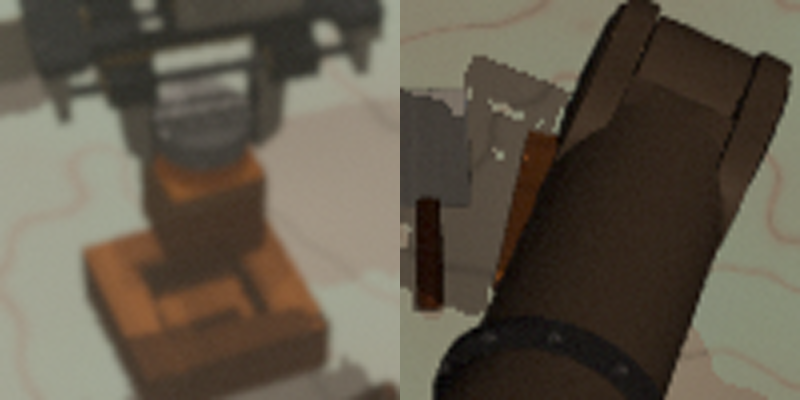

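```bash
python3 - <<'E'
from fit import *
z=np.load('pics/s4.npz'); d=z['d']; im=z['im']
v,u=np.mgrid[:480,:640]; P=world('scene',u,v,d)
cx=np.array([.4765,-.122])
z0=.0895
near=(d>0)&(np.hypot(P[...,0]-cx[0],P[...,1]-cx[1])<.05)&(P[...,2]>z0+.004)&(P[...,2]<z0+.060)
Q=P[near]; print(len(Q),Q.min(0),Q.max(0))
from scipy.optimize import least_squares
def res(p):
    c,s=np.cos(p[2]),np.sin(p[2]); x=(Q[:,:2]-p[:2])@np.array([[c,-s],[s,c]])
    return (np.abs(x).max(1)-.03)
best=min((least_squares(res,[*cx,np.radians(a)],loss='soft_l1',f_scale=.002) for a in(-35,-15,5)),key=lambda r:r.cost)
print(best.x.round(4),np.degrees(best.x[2]),np.median(np.abs(res(best.x))))
o=cv2.resize(im[:,:,::-1],None,fx=8,fy=8,interpolation=cv2.INTER_CUBIC)
def wire(p,z0,col):
    Rz=R.from_euler('z',p[2]).as_matrix()
    for zz in(0,.064):
        q=((proj('scene',sq(.03,zz+z0)@Rz.T+[p[0],p[1],0])+.5)*8).astype(np.int32); cv2.polylines(o,[q],True,col,1)
    q=((proj('scene',circ(.029,z0+.096)@Rz.T+[p[0],p[1],0])+.5)*8).astype(np.int32); cv2.polylines(o,[q],True,col,1)
wire([.4763,-.121,np.radians(-14.2)],z0,(0,255,0)); wire(best.x,z0,(255,0,255))
Rz=R.from_euler('z',np.radians(-14.5)).as_matrix()
for h,zz in((.06,.04),(.06,0),(.036,.04),(.032,.012)):
    q=((proj('scene',sq(h,zz)@Rz.T+[.4762,-.122,0])+.5)*8).astype(np.int32); cv2.polylines(o,[q],True,(255,255,0),1)
c=(proj('scene',[[.476,-.12,.07]])[0]*8).astype(int)
cv2.imwrite('pics/w4.png',o[c[1]-300:c[1]+300,c[0]-350:c[0]+350])
E
```

```text
533 [ 0.45424425 -0.15321112  0.09361265] [ 0.51466181 -0.08254923  0.14948227]
[ 0.4768 -0.1211 -0.2341] -13.414705245540159 0.0008729795843324395
```

View pics/w4.png

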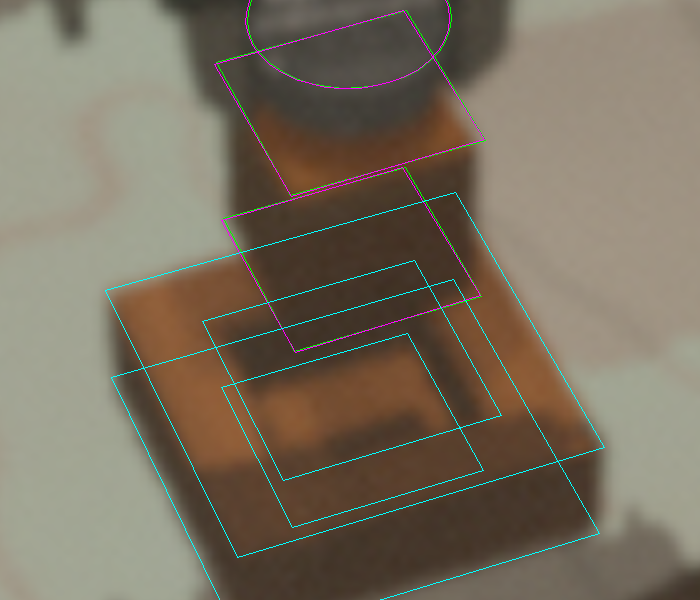

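The jar hangs at (0.4768,−0.1211), yaw −13.4°. The brace in the same camera is at (0.4762,−0.122), yaw −14°. That is well inside the chamfer, so I apply a 1 mm correction and descend.

```bash
python3 -m pendant '[[[-0.001,0,0.01],[0,0,0],0.04],[[0,0,0.015],[0,0,0],0.04],[[0,0,0.015],[0,0,0],0.04],[[0,0,0.012],[0,0,0],0.04],[[0,0,0.006],[0,0,0],0.04],[[0,0,0.004],[0,0,0],0.04]]'; python3 -c "
from st import *
st()"; python3 -m pendant '[[[0,0,0.003],[0,0,0],0.04],[[0,0,0.003],[0,0,0],0.04],[[0,0,0.002],[0,0,0],0.04]]'; python3 -c "
from st import *
st()"
```

```text
clock: 9.22
position: [0.4752, -0.1251, 0.0969]
ee_rot: [-2.619, -1.736, 0.0]
force: [-1.0, -0.1, -3.0]
width: 0.625
t 9.22 pos [ 0.4752 -0.1251  0.0969] yawx 67.1 tilt 0.01 F [-1.  -0.1 -3. ] T [-0.1   0.09  0.04] w 57.3 q [-0.32  0.43  0.63  2.08 -0.37  0.74  0.14]
clock: 9.6
position: [0.4753, -0.1249, 0.0892]
ee_rot: [2.618, 1.736, 0.001]
force: [0.6, -0.3, -3.2]
width: 0.624
t 9.6 pos [ 0.4753 -0.1249  0.0892] yawx 67.1 tilt 0.02 F [ 0.6 -0.3 -3.2] T [-0.07  0.12  0.06] w 57.2 q [-0.32  0.44  0.62  2.09 -0.39  0.72  0.15]
```

No contact force and already 20 mm below the rim. I continue to the floor.

```bash
python3 -m pendant '[[[0,0,0.003],[0,0,0],0.04],[[0,0,0.003],[0,0,0],0.04],[[0,0,0],[0,0,0],0.04]]'; python3 -m pendant '[[[0,0,0.002],[0,0,0],0.04],[[0,0,0],[0,0,0],0.04]]';python3 -m pendant '[[[0,0,0.0015],[0,0,0],0.04],[[0,0,0],[0,0,0],0.04]]'; python3 -c "
from st import *
st()"
```

```text
clock: 9.98
position: [0.475, -0.1249, 0.083]
ee_rot: [-2.618, -1.736, 0.0]
force: [-0.1, 0.6, -3.1]
width: 0.629
clock: 10.22
position: [0.4752, -0.1252, 0.0815]
ee_rot: [2.619, 1.735, 0.001]
force: [-1.8, -0.0, 1.2]
width: 0.627
clock: 10.48
position: [0.4753, -0.1253, 0.0804]
ee_rot: [2.619, 1.735, 0.001]
force: [-5.2, 0.0, 10.8]
width: 0.628
t 10.47 pos [ 0.4753 -0.1253  0.0804] yawx 67.1 tilt 0.04 F [-5.2  0.  10.8] T [-0.02  0.98  0.06] w 57.6 q [-0.3   0.46  0.61  2.09 -0.4   0.7   0.17]
```

```bash
cat > chk.py <<'E'
from fit import *
import sys
from scipy.optimize import least_squares
def chk(tag,z0=.012):
    im,d=save('scene',tag)
    v,u=np.mgrid[:480,:640]; P=world('scene',u,v,d); cx=np.array([.4762,-.122])
    r=np.hypot(P[...,0]-cx[0],P[...,1]-cx[1])
    Q=P[(d>0)&(r<.05)&(P[...,2]>.044)&(P[...,2]<.070)]
    def res(p):
        c,s=np.cos(p[2]),np.sin(p[2]); x=(Q[:,:2]-p[:2])@np.array([[c,-s],[s,c]])
        return (np.abs(x).max(1)-.03)
    b=min((least_squares(res,[*cx,np.radians(a)],loss='soft_l1',f_scale=.002) for a in(-25,-15,-5)),key=lambda r:r.cost)
    sh=P[(d>0)&(r<.045)&(P[...,2]>.069)&(P[...,2]<.082)][:,2]
    bt=P[(d>0)&(r<.08)&(P[...,2]>.03)&(P[...,2]<.043)][:,2]
    print('jar',b.x[:2].round(4),np.degrees(b.x[2]).round(1),'res',np.median(np.abs(res(b.x))).round(4),'shoulder z',len(sh),np.median(sh).round(4),'brace top z',np.median(bt).round(4))
    c=proj('scene',[[.476,-.12,.07]])[0].astype(int)
    cv2.imwrite(f'pics/{tag}c.png',cv2.resize(im[c[1]-50:c[1]+45,c[0]-60:c[0]+60,::-1],(720,570),interpolation=cv2.INTER_CUBIC))
chk(sys.argv[1])
E
python3 chk.py s5
```

```text
jar [ 0.4769 -0.1227] -14.1 res 0.0009 shoulder z 186 0.0747 brace top z 0.0378
```

View pics/s5c.png

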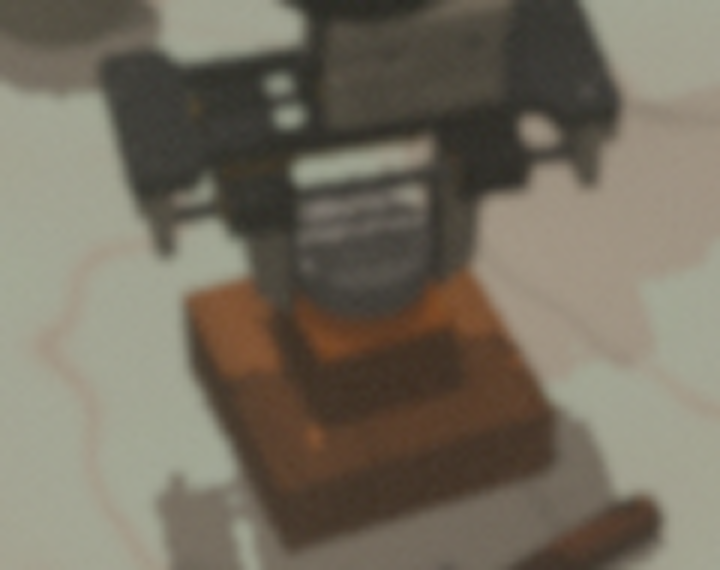

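The jar is seated: the shoulder is 36.9 mm above the brace top (36 expected), the centre is within 1 mm and the yaw is −14°. I now unscrew anticlockwise at a 60 N grip.

```bash
python3 -m pendant '[[[0,0,0],[0,0,0],0.04],[[0,0,0],[0,0,0],0.04],[[0,0,0],[0,0,-5],0.04],[[0,0,0],[0,0,-5],0.04],[[0,0,0],[0,0,-5],0.04]]' 60; python3 -c "
from st import *
st()"; python3 -m pendant '[[[0,0,0],[0,0,-6],0.04],[[0,0,0],[0,0,-6],0.04],[[0,0,0],[0,0,-6],0.04],[[0,0,0],[0,0,-6],0.04],[[0,0,0],[0,0,-6],0.04]]'; python3 -c "
from st import *
st()"
```

```text
clock: 11.15
position: [0.4761, -0.1252, 0.0807]
ee_rot: [2.366, 2.065, 0.003]
force: [-2.1, 0.1, 10.7]
width: 0.626
t 11.15 pos [ 0.4761 -0.1252  0.0807] yawx 82.2 tilt 0.12 F [-2.1  0.1 10.7] T [-0.01  0.49 -0.12] w 57.5 q [-0.25  0.44  0.53  2.09 -0.35  0.69  0.37]
clock: 11.78
position: [0.4769, -0.1253, 0.0809]
ee_rot: [1.749, 2.606, 0.003]
force: [-0.4, 1.3, 9.4]
width: 0.625
t 11.78 pos [ 0.4769 -0.1253  0.0809] yawx 112.3 tilt 0.2 F [-0.4  1.3  9.4] T [ 0.03  0.14 -0.15] w 57.4 q [-0.14  0.42  0.38  2.08 -0.25  0.68  0.79]
```

```bash
python3 chk.py s6
```

```text
jar [ 0.4769 -0.1229] -13.2 res 0.0009 shoulder z 148 0.0739 brace top z 0.0378
```

View pics/s6c.png

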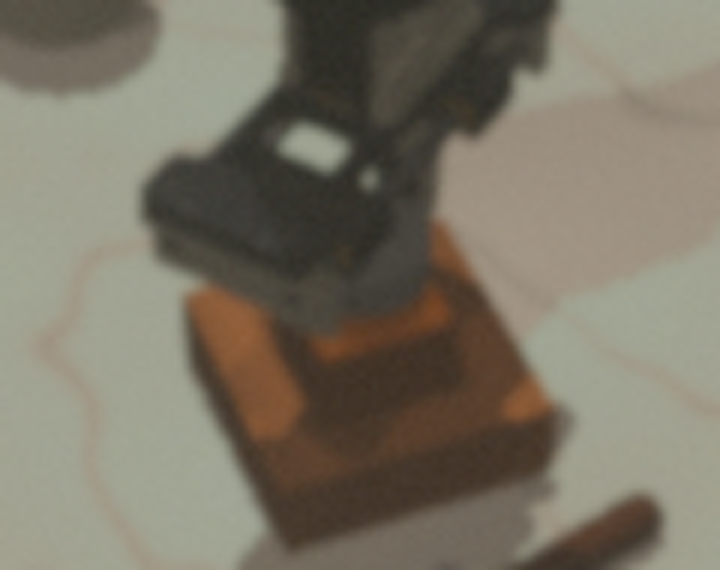

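45° turned. The jar has held still in the brace (yaw −13.2°) and the resisting torque is about 0.2 N m. I continue to 70°.

```bash
python3 -m pendant '[[[0,0,0],[0,0,-5],0.04],[[0,0,0],[0,0,-5],0.04],[[0,0,0],[0,0,-5],0.04]]'; python3 -c "
from st import *
st()"; python3 -m pendant '[[[0,0,0],[0,0,-5],0.04],[[0,0,0],[0,0,-5],0.04],[[0,0,0],[0,0,0],0.04]]'; python3 -c "
from st import *
st()"; python3 chk.py s7
```

```text
clock: 12.2
position: [0.4771, -0.1253, 0.081]
ee_rot: [1.395, 2.811, 0.002]
force: [1.0, 0.4, 9.8]
width: 0.628
t 12.2 pos [ 0.4771 -0.1253  0.081 ] yawx 127.2 tilt 0.22 F [1.  0.4 9.8] T [ 0.07  0.02 -0.15] w 57.6 q [-0.09  0.41  0.31  2.08 -0.2   0.67  1.  ]
clock: 12.58
position: [0.4771, -0.1253, 0.081]
ee_rot: [1.146, 2.921, 0.002]
force: [1.2, 0.1, 8.7]
width: 0.625
t 12.57 pos [ 0.4771 -0.1253  0.081 ] yawx 137.2 tilt 0.23 F [1.2 0.1 8.7] T [ 0.01 -0.02  0.13] w 57.4 q [-0.05  0.41  0.26  2.07 -0.17  0.67  1.14]
jar [ 0.4769 -0.123 ] -12.3 res 0.001 shoulder z 98 0.0734 brace top z 0.0377
```

70° turned. The torque has fallen from −0.15 to +0.13, so the thread has let go. I lift gently while watching the force.

```bash
python3 -m pendant '[[[0,0,-0.002],[0,0,0],0.04],[[0,0,-0.002],[0,0,0],0.04],[[0,0,0],[0,0,0],0.04]]'; python3 -m pendant '[[[0,0,-0.002],[0,0,0],0.04],[[0,0,-0.001],[0,0,0],0.04],[[0,0,0],[0,0,0],0.04]]'; python3 chk.py s8
```

```text
clock: 13.0
position: [0.4757, -0.1249, 0.0839]
ee_rot: [1.149, 2.923, 0.001]
force: [1.2, 0.3, 0.3]
width: 0.626
clock: 13.38
position: [0.4751, -0.1249, 0.0867]
ee_rot: [-1.149, -2.924, -0.0]
force: [0.5, 0.5, -0.9]
width: 0.622
jar [ 0.476  -0.1229] -13.7 res 0.0008 shoulder z 139 0.0741 brace top z 0.0378
```

View pics/s8c.png

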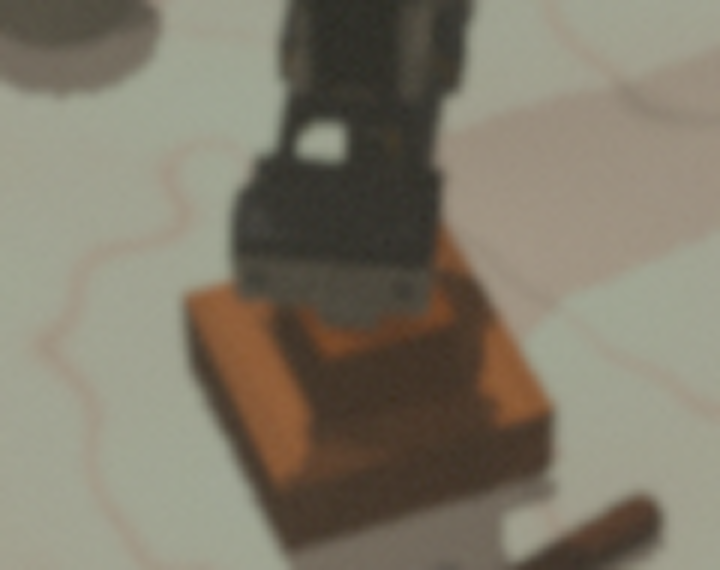

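The jar stays down (shoulder 0.074) and only the lid's weight hangs on the wrist. I lift another 30 mm.

```bash
python3 -m pendant '[[[0,0,-0.005],[0,0,0],0.04],[[0,0,-0.005],[0,0,0],0.04],[[0,0,-0.008],[0,0,0],0.04],[[0,0,-0.008],[0,0,0],0.04],[[0,0,-0.004],[0,0,0],0.04],[[0,0,0],[0,0,0],0.04],[[0,0,0],[0,0,0],0.04]]'; python3 chk.py s9;  python3 -c "
from st import *
st()"
```

```text
clock: 14.3
position: [0.475, -0.1249, 0.1166]
ee_rot: [-1.149, -2.924, 0.0]
force: [0.4, 0.2, -0.8]
width: 0.624
jar [ 0.4767 -0.1231] -13.5 res 0.0008 shoulder z 226 0.0748 brace top z 0.0379
t 14.35 pos [ 0.4749 -0.1249  0.1165] yawx 137.1 tilt 0.03 F [ 0.3  0.6 -0.6] T [-0.05 -0.01  0.01] w 57.3 q [-0.07  0.36  0.28  2.04 -0.14  0.76  1.12]
```

View pics/s9c.png

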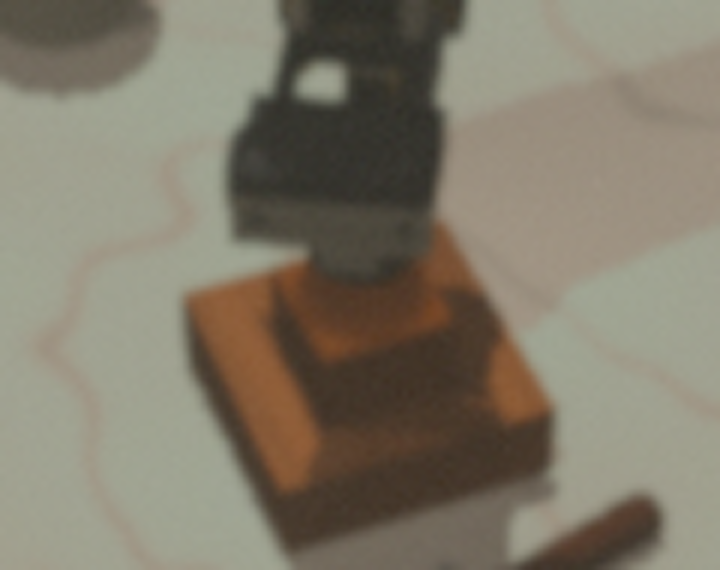

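The jar is still seated, with its shoulder at crop (375,330). The lid is raised 35.5 mm in the gripper, so its rim is about 20 mm above the mouth. It is level, centred and still gripped at 57.3 mm. I hand in.

```bash
python3 -c "
from cell import arm
print(arm.sign_off())"
```

```text
the job is handed in; nothing more can be done
None
```

The square jar is standing fully down in the brace, and the gripper is holding its unscrewed lid level about 2 cm above the mouth. I handed the job in at about 14.4 s of the 48 s; no verdict was reported.

I carried the jar by its lid and lowered it into the well. I then turned the lid 70° anticlockwise until the torque fell away, and lifted it straight up.

Last checks:
- **Jar:** its shoulder is 36.9 mm above the brace top (36 mm expected). It sits within about 1.5 mm of the well's centre and is lined up with the brace to about 1°.
- **Lid:** it was raised 35.5 mm, so its rim should be about 19–20 mm above the mouth. That figure comes from arm height; I did not measure the gap in a picture. Tool tilt is 0.03°, the grip is 57.3 mm wide, and the wrist reads only about 0.6 to 0.8 N, roughly the lid's own weight.
- **Bystanders:** I saw no sign of touching anything else, but I did not re-measure the other things on the counter.
- **Disagreement:** the two cameras differed by about 2–4 mm in absolute position. I averaged them to move, then aligned the jar to the brace within the scene camera. One colour-based fit in the scene view gave a wrong pose, so I discarded it.

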